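Fit the piping nozzle to the decorating bottle with its ring nut

ROBOT

A 6-joint arm with a two-finger parallel gripper is mounted at the origin on a cart in front of the work surface, level with it; the furniture and walls round the work are solid. World frame = base frame: x ahead of the robot, y to its left, z up, the work surface at z = 0. Lengths are in m, angles in rad, forces in N, time in s.
With the tool pointing down it reaches from about 0.25 to 0.775 m from the base axis. Payload 4 kg.
Tool frame: the origin (TCP) lies at the very end of the fingers, on their centre line; the grasp point (between the pads) lies 19 mm behind it; z points along the fingers, y is the direction in which the jaws open and shut (so a half turn about z gives the same grasp; the last joint's range is limited). The gripper opens to 85 mm and grips with 20 to 120 N. Pads are 22 mm wide; open, the fingers measure 114 mm over their backs; the gripper's body (76 mm by 85 mm) begins 54 mm behind the grasp point. The pads swing forward as they close: fully open they stand 13 mm farther back than shut.
Start: joints at [1.092, 0.087, 1.371, -0, 1.684, -0.103], TCP at [0.202, 0.512, 0.191] pointing down, gripper open.
Joint ranges: [-3.1, 3.1], [-0.76, 2.03], [0.27, 2.55], [-1.08, 4.22], [0.17, 2.65], [-2.57, 2.57]. Speed limits (rad/s): [2.79, 2.79, 3.14, 3.14, 3.14, 3.14].

INTERFACE

Orientations are given as a unit quaternion [w, x, y, z].
In Python, from rig import robot gives the robot as it stands. The module is installed in compiled form; this text tells all that it offers. Calls block until the motion is done:
- robot.move_pose(position, orientation): joint-space move of the TCP to a pose.
- robot.servo_line(position, frame=None, rate=0.15): straight line of the TCP; frame=None keeps the orientation; rate is the mean speed in m/s.
- robot.set_joints(angles): joint-space move.
- robot.release() and robot.close(squeeze=None): open the fingers fully, or close them until they stop; squeeze is the grip in N (None keeps the last).
- robot.hold(seconds).
- robot.inverse_kinematics(position, orientation): joint angles nearest the present ones, or None.
- robot.state(): the state.
- robot.get_image(name): name is "side" or "top" or "wrist"; returns (picture, depth): 420x560x3 uint8, blue, green, red; 420x560 float32, m along the optical axis (not along the pixel's ray), 0 where there is no reading.
- robot.calibration(name): a dict with "camera_matrix" (3x3 intrinsics, pixels), "k1" (the pictures are not rectified: a ray, as slopes to the right and down, at radius r is drawn at 1 + k1 r^2 times it, then the intrinsics apply), "R" (3x3) and "t" (3): a world point X has camera coordinates R X + t; the wrist camera has in their place "T_tool_cam" (4x4, takes a point from camera to tool coordinates, whose origin is the TCP and whose axes are the flange's). Camera axes: x right, y down, z forward; pixel columns grow to the right and rows downward; lengths in m; the calibration is good to about 2 mm. A picture is of the moment at which its call begins: read the wrist's pose just before it. calibration takes no time and is no camera call.
A pose or a line that the arm cannot do raises robot.PlanningError and nothing moves.
- robot.sign_off(): hands the job in, once; it reports no verdict.
Trained networks look in the newest picture that a camera, given by its name, has taken for a name from the list of things; names that differ only in an ending like _2 or _b are one class to them, and where a whole thing is asked for, a point or a joint stands for the part that bears it (a point fixed in the world has none). Each returns a list of dicts, best first, with "confidence" (0 to 1); they miss things now and then, are a little off and sometimes report something else, mostly with a low value. They report only what shows in the picture. A call takes as long as a camera call.
- robot.find_in(thing, camera): "location" ([x, y, z] in m, in world coordinates, good to about 4 mm: the middle of the surface that is visible of it).
- robot.masks_of(thing, camera): "mask" (420x560 bool, what is visible of it).
- robot.mark_of(thing, camera): "location" ([x, y, z] in m, in world coordinates, good to about 4 mm: a listed point, or the origin of a listed thing).
The state is a dict: "clock": time; "joint_positions": joint angles; "joint_velocities": joint speeds; "joint_torque": joint torques, N m; "tool_pos": TCP position; "tcp_rot": TCP orientation; "wrist_force": force on the tool from outside, world axes, zero at the start; "torque": the same for the moment, N m; "gripper_width": opening from 0.0 (shut) to 1.0 (fully open).
Only numpy, scipy, OpenCV 4.12 (cv2) and the standard library are available. Lean on these libraries where they do the work, as an engineer would, in place of code of your own. Each camera call takes 0.05 s, during which the arm holds its last target. There are 200 camera calls.

TASK

Fit the piping nozzle to the decorating bottle: stand it point up in the bottle's mouth and let go, then lower the orange ring nut over it onto the neck, turn it gently backward (anticlockwise from above) until its thread starts drop in, and run it forward to its firm end stop, so that it clamps the nozzle. Never force the thread; leave everything else on the table where it is and let go of the ring at the end.

Things in the scene. Friction and masses are not known exactly. Their poses are not given: they have to be found in the camera images.
- nozzle_center (a point): Steel piping nozzle, a cone 32 mm high, 26 mm wide below and 9.5 mm at its tip, with a soft dark-grey seal (31 mm wide, 3.5 mm high) round its foot, standing point up on the worktop; the point lies on its axis 16 mm above its underside, z up. Grasp the cone above the seal. Its foot goes into the seat of the bottle's mouth.
- ring_center (a point): Orange round ring nut, 22 mm high, 57 mm over its ribbed outside, lying right way up (open side down); the point lies on its axis 11 mm above its lower edge, z up. Its top has a 27 mm hole that goes over the cone; its lip presses on the seal. Three lugs inside engage the thread; they do not show from outside. Grasp it across its outside at any yaw.
- bottle_seat (a point): Centre of the round seat in the mouth of the white-necked decorating bottle, which is clamped upright in a fixed stand (foot 112 mm wide); z up. The seat is 115.5 mm above the worktop and 33 mm wide; a funnel-shaped rim 38 mm wide stands 2.2 mm above it. The nozzle's foot stands on this seat.
- bottle_thread (a point): Point on the bottle's axis at the top of its thread starts, 115 mm above the worktop. Right-hand thread below it, 46 mm wide, three equal starts, lead 20 mm a turn. Ring set down: its lugs rest on the threads, which rise as it turns backward; each thread ends within 120 degrees, where over some 15 degrees it can sink 5 to 6 mm. A stop tooth on each thread blocks forward turning before that drop.
- bottle_shoulder (a point): Point on the axis at the bottle's flat shoulder (55 mm wide), 100 mm above the worktop. Ring's lower edge above it: 6.4 to 11 mm while its lugs rest on the threads (on a tooth 9.5 mm: it may first settle 3 mm); 4.4 to 5.5 mm once dropped in, against a wall behind; then forward (clockwise) 1 mm lower per 18 degrees; 1.8 mm where it meets the seal; 1.4 mm at the firm end stop, 85 to 105 degrees on.
- stamp: bystander, to be left alone: turned wooden stamp, 38 x 38 x 55 mm; origin at the centre of its underside
- jar: bystander, to be left alone: small amber jar with black lid, 38 x 38 x 60 mm; origin at the centre of its underside
- spoon: bystander, to be left alone: steel measuring spoon, 41 x 116 x 13 mm; origin at the centre of its underside
- tape: bystander, to be left alone: roll of red tape lying flat, 61 x 66 x 12 mm; origin at the centre of its underside
- cream_pot: bystander, to be left alone: round cream-coloured tub with lid, 70 x 70 x 51 mm; origin at the centre of its underside
- scraper: bystander, to be left alone: bench scraper with a round wooden grip, 92 x 132 x 26 mm; origin at the centre of its underside

How it is judged:
On the way, in this order (a step that is already met when the one before it is completed fails the run):
1. the nozzle stands point up in the seat of the bottle's mouth, released (horizontal distance between nozzle_center and bottle_seat below 0.002 m and z of nozzle_center in the frame of bottle_seat between 0.015 and 0.017 m and angle between nozzle_center's own z axis and vertical below 0.08 rad and contact force between the fingers and nozzle below 0.05 N), for 0.2 s.
2. the ring nut sits level over the nozzle on the thread of the neck (horizontal distance between nozzle_center and bottle_seat below 0.002 m and z of nozzle_center in the frame of bottle_seat between 0.015 and 0.017 m and angle between nozzle_center's own z axis and vertical below 0.08 rad and horizontal distance between ring_center and bottle_seat below 0.0025 m and angle between ring_center's own z axis and vertical below 0.1 rad and z of ring_center in the frame of bottle_seat between -0.0005 and 0.0075 m), for 0.2 s.
3. its thread starts have dropped in and it is running down the thread (horizontal distance between nozzle_center and bottle_seat below 0.002 m and z of nozzle_center in the frame of bottle_seat between 0.015 and 0.017 m and angle between nozzle_center's own z axis and vertical below 0.08 rad and horizontal distance between ring_center and bottle_seat below 0.0025 m and angle between ring_center's own z axis and vertical below 0.1 rad and z of ring_center in the frame of bottle_seat below -0.0008 m), for 0.05 s.
At the end, for the whole second after the job is handed in: The nozzle stands upright in the seat within 2 mm of its axis; the ring nut is level, within 2 mm of the axis, its lower edge under 1.8 mm above the shoulder, and presses on the nozzle with more than 3 N; both at rest and released (horizontal distance between each of nozzle_center, ring_center and bottle_seat below 0.002 m and z of nozzle_center in the frame of bottle_seat between 0.015 and 0.017 m and angle between nozzle_center's own z axis and vertical below 0.08 rad and angle between ring_center's own z axis and vertical below 0.05 rad and z of ring_center in the frame of bottle_seat between -0.006 and -0.0027 m and contact force between ring and nozzle above 3 N and linear speed of ring below 0.01 m/s and angular speed of ring below 0.2 rad/s); the robot touches nothing.
It fails at once if the thread is forced: ring and bottle press on one another with more than 150 N (contact force between ring and bottle above 150 N).
It fails at once if the gripper pushes on the bottle with more than 15 N (contact force between the fingers and bottle above 15 N).
It fails at once if a bystander is moved by more than 3 cm (distance of any of stamp, jar, spoon, tape, cream_pot, scraper from where it was at the start of the episode above 0.03 m).
It also fails if it takes over 72 s, if anything falls off the work surface, if the arm or the gripper's body presses on something with over 40 N, if the wrist force passes 120 N, or if a joint passes its speed limit or range.

## Working session

There is one attempt and no reset: what is moved stays moved. The work goes in short steps, each a Python script; the robot and the scene stay as the last script left them, time stands still between calls to the robot, and variables do not carry over. Pictures are saved under pics/ and viewed, about 8 in all and at most 12, crops included, and the job is handed in when it is done.

```bash
mkdir -p pics
python3 - <<'E'
from rig import robot
import cv2, numpy as np
for c in ("top","side"):
    im,d=robot.get_image(c); cv2.imwrite(f"pics/{c}0.png",im)
    print(c,robot.calibration(c)["t"])
    for n in ("nozzle_center","ring_center","bottle_seat","bottle_thread","stamp","jar","spoon","tape","cream_pot","scraper"):
        for f in ("mark_of",):
            r=getattr(robot,f)(n,c)
            print(n,[(np.round(x["location"],4).tolist(),round(x["confidence"],2)) for x in r[:2]])
s=robot.state();print(s["clock"],s["tool_pos"],s["tcp_rot"],s["gripper_width"],robot.calibration("wrist"))
E
```

```text
top [-0.12437725  0.52413239  1.10923032]
nozzle_center [([0.5481, -0.2505, 0.0184], 0.69)]
ring_center [([0.4504, -0.197, 0.0073], 0.78)]
bottle_seat [([0.5235, 0.0067, 0.1146], 0.79), ([0.6798, -0.1394, -0.0012], 0.51)]
bottle_thread [([0.5248, 0.0134, 0.1155], 0.66)]
stamp [([0.6614, 0.132, -0.0022], 0.5)]
jar [([0.6825, -0.1368, -0.0014], 0.49)]
spoon [([0.3684, -0.059, 0.0003], 0.58)]
tape [([0.5002, -0.3625, -0.0011], 0.61), ([0.5941, -0.3801, 0.0033], 0.27)]
cream_pot [([0.5973, -0.38, 0.0019], 0.55)]
scraper [([0.3801, 0.0811, 0.0022], 0.8), ([0.5966, -0.3797, 0.005], 0.44)]
side [0.534975   0.08074245 1.34957529]
nozzle_center [([0.55, -0.2518, 0.0158], 0.59)]
ring_center [([0.4538, -0.1973, 0.0138], 0.48)]
bottle_seat [([0.5229, 0.0095, 0.1174], 0.72)]
bottle_thread [([0.5224, 0.0117, 0.1135], 0.62)]
stamp []
jar []
spoon [([0.3688, -0.0624, 0.0003], 0.44)]
tape [([0.4986, -0.3627, 0.0003], 0.78)]
cream_pot [([0.6, -0.3814, -0.0021], 0.93)]
scraper []
1.1 [0.20185869 0.51164785 0.19144091] [2.82152933e-06 1.86787890e-01 9.82400265e-01 5.26406259e-05] 1.0003425985009518 {'camera_matrix': array([[318.76443411,   0.        , 279.46389315],
       [  0.        , 318.76443411, 211.02332224],
       [  0.        ,   0.        ,   1.        ]]), 'k1': -0.028204294025542576, 'T_tool_cam': array([[-8.38477151e-04, -9.52891744e-01, -3.03309448e-01,
         7.74378668e-02],
       [ 9.99999648e-01, -8.00349645e-04, -2.50009645e-04,
        -7.30896177e-04],
       [-4.52148180e-06, -3.03309551e-01,  9.52892080e-01,
        -1.82450621e-01],
       [ 0.00000000e+00,  0.00000000e+00,  0.00000000e+00,
         1.00000000e+00]])}
```

View pics/top0.png

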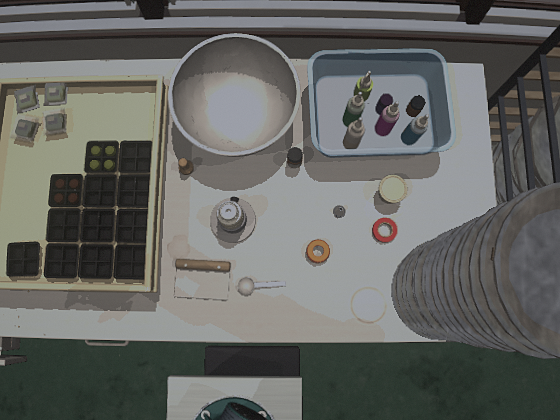

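View pics/side0.png

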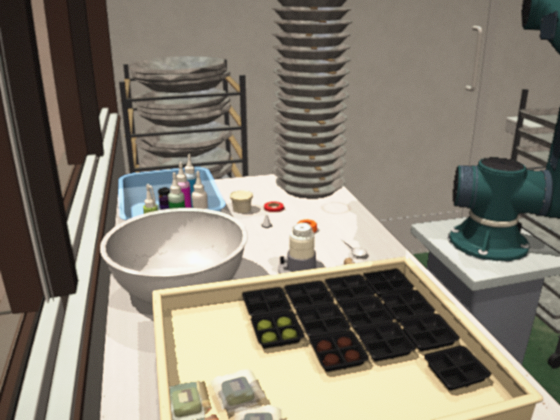

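```bash
cat > h.py <<'E'
from rig import robot
import numpy as np, cv2
from scipy.optimize import least_squares
from scipy.spatial.transform import Rotation as Ro
def quat(a):            # tool pointing down, tool x at world angle a
    b=(np.pi-a)/2; return [0,np.sin(b),np.cos(b),0]
def shot(name=None):
    s=robot.state(); im,d=robot.get_image("wrist"); c=robot.calibration("wrist")
    if name: cv2.imwrite(f"pics/{name}.png",im)
    K=c["camera_matrix"]; v,u=np.mgrid[:420,:560].astype(float)
    p=cv2.undistortPoints(np.dstack([u,v]).reshape(-1,1,2),K,np.array([c["k1"],0,0,0,0.])).reshape(420,560,2)
    P=np.dstack([p[...,0]*d,p[...,1]*d,d])
    T=c["T_tool_cam"]; P=P@T[:3,:3].T+T[:3,3]
    q=s["tcp_rot"]; R=Ro.from_quat([q[1],q[2],q[3],q[0]]).as_matrix()
    P=P@R.T+np.asarray(s["tool_pos"]); P[d<=0]=np.nan
    return im,P
def mask(thing):
    r=robot.masks_of(thing,"wrist"); 
    return (r[0]["mask"],r[0]["confidence"]) if r else (None,0)
def fitcone(pts,x0,z0=0.):   # nozzle axis from cone surface points
    q=pts[(pts[:,2]>z0+.006)&(pts[:,2]<z0+.030)]
    f=lambda x: np.hypot(q[:,0]-x[0],q[:,1]-x[1])-(.013-.00825*(q[:,2]-z0)/.032)
    r=least_squares(f,x0,loss="soft_l1",f_scale=.001); return r.x,len(q),np.median(abs(f(r.x)))
def st(): 
    s=robot.state(); return round(s["clock"],2),np.round(s["tool_pos"],4).tolist(),np.round(s["wrist_force"],1).tolist(),round(s["gripper_width"],3),round(s["joint_positions"][5],3)
E
python3 - <<'E'
from h import *
A=np.pi/2
robot.move_pose([.50,-.225,.14],quat(A)); print(st())
im,P=shot("w1")
for n,x0 in (("nozzle_center",[.549,-.251]),("ring_center",[.452,-.197])):
    m,c=mask(n)
    print(n,c, None if m is None else (m.sum(),))
    if m is None: continue
    p=P[m]; p=p[~np.isnan(p[:,0])]; print(np.percentile(p,[2,50,98],axis=0).round(4).tolist())
    if n[0]=="n": print(fitcone(p,x0))
    else:
        t=p[p[:,2]>.018]; (cx,cy),r=cv2.minEnclosingCircle(t[:,:2].astype(np.float32)*1000); print("ring",cx,cy,r,len(t),np.median(t[:,2]))
    print([x["location"] for x in robot.mark_of(n,"wrist")[:1]])
print(robot.inverse_kinematics([.523,.01,.15],quat(A)))
E
```

```text
(3.91, [0.5004, -0.2242, 0.1401], [0.1, 0.3, -0.2], 0.996, np.float64(-0.526))
nozzle_center 0.93 (np.int64(648),)
[[0.5364, -0.2671, 0.0008], [0.5478, -0.2484, 0.0092], [0.5633, -0.2389, 0.032]]
(array([ 0.54993073, -0.25331115]), 337, np.float64(0.0003340098732092286))
[]
ring_center 0.62 (np.int64(2217),)
[[0.4242, -0.2226, 0.0071], [0.4511, -0.1947, 0.0218], [0.4758, -0.1715, 0.0234]]
ring 449.0582275390625 -197.99412536621094 28.366994857788086 2072 0.021832516861273105
[[0.4508, -0.1991, 0.0077]]
[-8.92961435e-02  3.91676442e-02  1.50340513e+00 -4.44089210e-16
  1.59901988e+00 -8.92961435e-02]
```

View pics/w1.png

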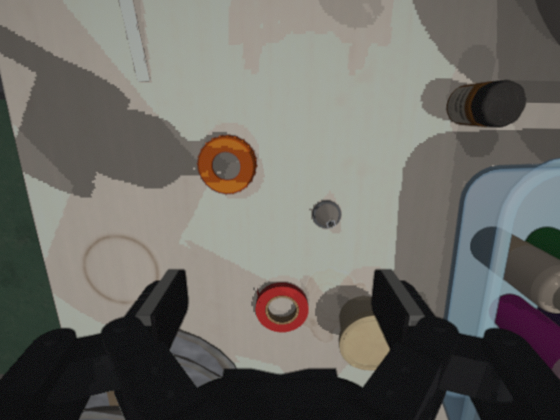

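Run:
```python
from h import *
A=np.pi/2; x=np.array([.5499,-.2533])
robot.move_pose([*x,.10],quat(A)); robot.hold(.1)
im,P=shot("w2"); m,c=mask("nozzle_center"); print(c,st())
p=P[m]; p=p[~np.isnan(p[:,0])]; y,n,e=fitcone(p,x); print("nozzle",y,n,e,np.percentile(p[:,2],[2,98]))
if np.hypot(*(y-x))<.006 and n>100:
    robot.servo_line([*y,.0085],rate=.1); robot.hold(.1); print(st())
    robot.close(20); print(st())
    robot.servo_line([*y,.06],rate=.1); robot.hold(.2); print(st())
    im,P=shot("w3"); m,c=mask("nozzle_center"); print(c)
    if m is not None:
        p=P[m]; p=p[~np.isnan(p[:,0])]; print(np.percentile(p,[2,50,98],axis=0).round(4)); print(fitcone(p,y,.0515))
```

```text
0.71 (4.74, [0.5501, -0.2533, 0.1016], [-0.8, -0.6, 0.2], 1.001, np.float64(-0.525))
nozzle [ 0.54987756 -0.25336096] 414 0.000282663768738884 [0.00088297 0.03208893]
(5.91, [0.5507, -0.2538, 0.0097], [0.3, 0.1, -0.1], 0.999, np.float64(-0.525))
(6.67, [0.5499, -0.2534, 0.0085], [0.7, 0.1, -0.7], -0.004, np.float64(-0.525))
(7.54, [0.5492, -0.253, 0.0588], [-0.3, -0.5, -0.2], -0.005, np.float64(-0.525))
0.58
[[ 5.361e-01 -2.671e-01  4.000e-04]
 [ 5.501e-01 -2.485e-01  7.600e-03]
 [ 5.641e-01 -2.387e-01  3.190e-02]]
(array([ 0.54987756, -0.25336096]), 0, np.float64(nan))
  return _methods._mean(a, axis=axis, dtype=dtype,
  ret = ret.dtype.type(ret / rcount)
```

View pics/w3.png

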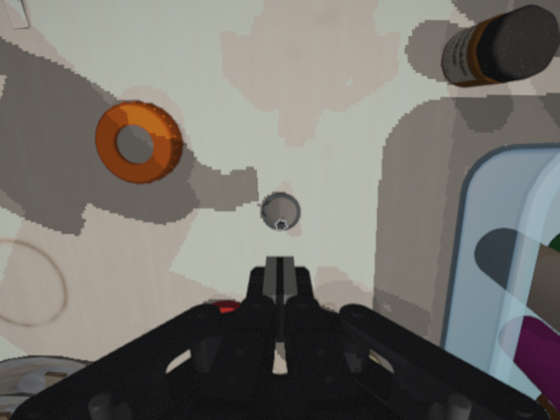

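Run:
```python
from h import *
s=robot.state(); print(s["tcp_rot"],s["tool_pos"],s["joint_positions"])
im,P=shot()
R=Ro.from_quat(np.roll(s["tcp_rot"],-1)).as_matrix()
for v in range(250,420,15):
    for u in (270,290): print(v,u,im[v,u],((P[v,u]-s["tool_pos"])@R).round(4), end="  ")
    print()
print((P[260:300,265:295].reshape(-1,3)[:, 2].min()))
```

```text
[-7.26684531e-04  7.07105620e-01  7.07107543e-01 -1.93509637e-04] [ 0.54946462 -0.25311129  0.05913643] [-5.25372435e-01  2.68948034e-01  1.42559918e+00 -3.44546307e-07
  1.44854946e+00 -5.25375111e-01]
250 270 [173 185 180] [-0.0338 -0.008   0.059 ]  250 290 [173 185 181] [-0.034   0.0085  0.0594]  
265 270 [65 68 68] [ 0.0107 -0.0045 -0.0542]  265 290 [65 67 68] [ 0.0106  0.0045 -0.054 ]  
280 270 [66 67 68] [ 0.0104 -0.0041 -0.0669]  280 290 [64 66 66] [ 0.0101  0.0041 -0.0664]  
295 270 [69 71 72] [ 0.0099 -0.0038 -0.0772]  295 290 [83 85 87] [ 0.0094  0.0038 -0.0764]  
310 270 [24 22 22] [ 0.0115 -0.0035 -0.089 ]  310 290 [24 21 21] [ 0.011   0.0034 -0.0882]  
325 270 [21 20 20] [ 0.0116 -0.0033 -0.0971]  325 290 [21 19 19] [ 0.0111  0.0031 -0.0965]  
340 270 [22 22 19] [-0.0015 -0.0037 -0.0884]  340 290 [18 16 21] [ 0.0078  0.003  -0.0996]  
355 270 [20 19 19] [-0.0083 -0.0037 -0.0882]  355 290 [24 22 22] [-0.0081  0.0036 -0.0884]  
370 270 [19 19 19] [-0.0087 -0.0035 -0.0949]  370 290 [21 20 20] [-0.0081  0.0033 -0.0955]  
385 270 [21 19 19] [ 0.0109 -0.0027 -0.1199]  385 290 [20 15 17] [ 0.0107  0.0024 -0.1197]  
400 270 [21 19 16] [ 0.01   -0.0026 -0.1235]  400 290 [21 20 20] [ 0.0102  0.0023 -0.1236]  
415 270 [19 17 18] [ 0.0098 -0.0025 -0.1273]  415 290 [19 18 19] [ 0.0104  0.0021 -0.1278]  
nan
```

Run:
```python
from h import *
im,P=shot()
s=robot.state();R=Ro.from_quat(np.roll(s["tcp_rot"],-1)).as_matrix()
for v in range(252,264): print(v,((P[v,272]-s["tool_pos"])@R).round(4),end=" ")
X=[.62,-.25]
robot.servo_line([*X,.059],rate=.15)
robot.servo_line([*X,-.028],rate=.12); robot.hold(.1); print(st())
z=-.028; f0=robot.state()["wrist_force"][2]
for i in range(20):
    z-=.0015; robot.servo_line([*X,z],rate=.03); robot.hold(.05)
    s=robot.state(); df=s["wrist_force"][2]-f0
    if abs(df)>3: break
print(z,df,st())
robot.servo_line([*X,.02],rate=.12); print(st())
```

```text
252 [-0.0363 -0.0066  0.0609] 253 [-0.0363 -0.0065  0.0588] 254 [-0.0379 -0.0066  0.0603] 255 [-0.0386 -0.0065  0.0598] 256 [ 0.0106 -0.0039 -0.0445] 257 [ 0.0104 -0.0039 -0.0452] 258 [ 0.0107 -0.0038 -0.0469] 259 [ 0.0107 -0.0038 -0.0479] 260 [ 0.0104 -0.0038 -0.0483] 261 [ 0.0105 -0.0038 -0.0496] 262 [ 0.0097 -0.0038 -0.049 ] 263 [ 0.0108 -0.0037 -0.0521] (9.33, [0.6197, -0.2504, -0.0272], [-4.2, 0.5, -0.3], -0.001, np.float64(-0.468))
-0.029500000000000002 3.9016268746440663 (9.63, [0.62, -0.2506, -0.0272], [-7.3, 0.8, 3.6], 0.001, np.float64(-0.468))
(10.2, [0.6206, -0.2501, 0.0206], [-0.8, 0.9, -0.3], 0.002, np.float64(-0.468))
```

Run:
```python
from h import *
X=[.555,-.155]
robot.servo_line([*X,.06],rate=.15); robot.hold(.1)
im,P=shot()
b=P.reshape(-1,3); b=b[(b[:,2]>.025)&(b[:,2]<.2)&(b[:,0]>.56)&(b[:,1]<-.17)]
for lo in np.arange(-.35,-.17,.03):
    k=b[(b[:,1]>lo)&(b[:,1]<lo+.03)]
    if len(k): print(round(lo,2),"min x",k[k[:,0].argmin()].round(3),"maxz",k[:,2].max().round(3))
robot.servo_line([*X,-.034],rate=.12); robot.hold(.1); print(st())
z=-.034; f0=np.array(robot.state()["wrist_force"])
for i in range(14):
    z-=.0015; robot.servo_line([*X,z],rate=.03); robot.hold(.05)
    df=np.array(robot.state()["wrist_force"])-f0
    if np.linalg.norm(df)>3: break
print(z,df,st())
robot.servo_line([*X,0.05],rate=.12); print(st())
```

```text
-0.32 min x [ 0.768 -0.29   0.052] maxz 0.061
-0.29 min x [ 0.686 -0.261  0.032] maxz 0.096
-0.26 min x [ 0.678 -0.233  0.078] maxz 0.078
-0.23 min x [ 0.666 -0.218  0.098] maxz 0.099
-0.2 min x [ 0.672 -0.2    0.095] maxz 0.1
(12.34, [0.5561, -0.1554, -0.0326], [0.6, -0.2, 0.1], -0.0, np.float64(-0.371))
-0.04150000000000001 [-3.95529703  0.93391606  7.51183275] (13.84, [0.5553, -0.1551, -0.0398], [-3.4, 0.7, 7.6], 0.002, np.float64(-0.371))
(14.76, [0.5542, -0.1547, 0.0488], [0.4, -0.8, -0.4], -0.004, np.float64(-0.371))
```

Run:
```python
from h import *
A=np.pi/2; y=np.array([.5499,-.2534])
robot.release(); robot.move_pose([*y,.03],quat(A)); 
robot.servo_line([*y,-.0335],rate=.1); robot.hold(.1); print(st())
robot.close(25); print(st())
robot.servo_line([*y,.03],rate=.1); robot.hold(.2); print(st())
im,P=shot("w4"); m,c=mask("nozzle_center"); print(c)
if m is not None:
    p=P[m]; p=p[~np.isnan(p[:,0])]; print(np.percentile(p,[2,50,98],axis=0).round(4)); print(fitcone(p,y,.0635))
```

```text
(16.91, [0.5508, -0.2538, -0.0323], [1.4, -0.3, 0.5], 1.003, np.float64(-0.525))
(17.52, [0.55, -0.2535, -0.0333], [-0.1, -0.0, 0.1], 0.233, np.float64(-0.525))
(18.51, [0.5492, -0.253, 0.0288], [-0.5, 0.4, 0.3], 0.231, np.float64(-0.525))
0.82
[[ 0.5393 -0.259   0.0647]
 [ 0.5489 -0.2456  0.0784]
 [ 0.5583 -0.2382  0.0941]]
(array([ 0.54905014, -0.25280905]), 1620, np.float64(0.0004437280902931575))
```

View pics/w4.png

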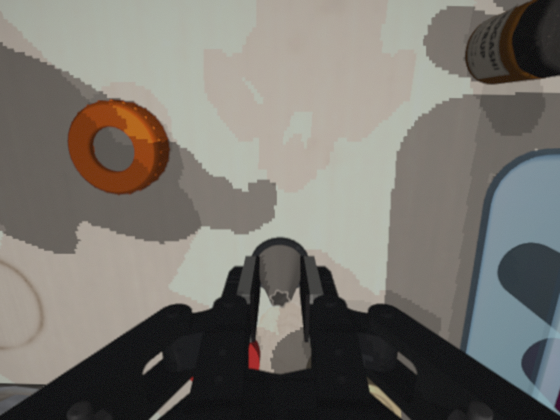

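Run:
```python
from h import *
A=np.pi/2
robot.servo_line([.5499,-.2534,.13],rate=.2)
robot.servo_line([.523,-.058,.13],rate=.2); robot.hold(.25); print(st())
im,P=shot("w5"); np.save("P5.npy",P)
print([(x["location"],x["confidence"]) for n in("bottle_seat","bottle_thread") for x in robot.mark_of(n,"wrist")[:1]])
b=P.reshape(-1,3); b=b[(np.hypot(b[:,0]-.523,b[:,1]-.010)<.035)&(b[:,2]>.095)&(b[:,2]<.13)]
print(np.histogram(b[:,2],bins=np.arange(.096,.124,.001)))
for lo,hi in ((.1165,.1195),(.1145,.1162),(.1,.13)):
    k=b[(b[:,2]>lo)&(b[:,2]<hi)]
    if len(k)>20: print(lo,len(k),k.mean(0).round(4),cv2.minEnclosingCircle((k[:,:2]*1000).astype(np.float32)),k.min(0).round(4),k.max(0).round(4))
cv2.imwrite("pics/w5b.png",cv2.resize(im[20:300,120:440],None,fx=2,fy=2))
```

```text
(20.64, [0.5231, -0.0588, 0.1299], [-0.6, -0.2, -0.4], 0.227, np.float64(-0.218))
[([0.5238, 0.0097, 0.1174], 0.81), ([0.5261, 0.0107, 0.115], 0.93)]
(array([   7,   12,  116,  538,  526,   72,    1,    1,   24,   91,  150,
        241,  365,  279,  217,  162,   67,   34,  490, 1211,  739,  416,
        134,    8,    0,    0,    0]), array([0.096, 0.097, 0.098, 0.099, 0.1  , 0.101, 0.102, 0.103, 0.104,
       0.105, 0.106, 0.107, 0.108, 0.109, 0.11 , 0.111, 0.112, 0.113,
       0.114, 0.115, 0.116, 0.117, 0.118, 0.119, 0.12 , 0.121, 0.122,
       0.123]))
0.1165 860 [0.5256 0.0104 0.1173] ((525.5895385742188, 9.635856628417969), 19.074831008911133) [ 0.5067 -0.0089  0.1165] [0.5442 0.0285 0.1194]
0.1145 1776 [0.5256 0.01   0.1154] ((526.2407836914062, 6.831655979156494), 21.908723831176758) [ 0.5072 -0.0091  0.1145] [0.5481 0.0285 0.1162]
0.1 5228 [0.5255 0.0105 0.112 ] ((525.5152587890625, 9.773124694824219), 27.46198272705078) [ 0.4988 -0.0172  0.1   ] [0.5525 0.037  0.1196]
```

View pics/w5b.png

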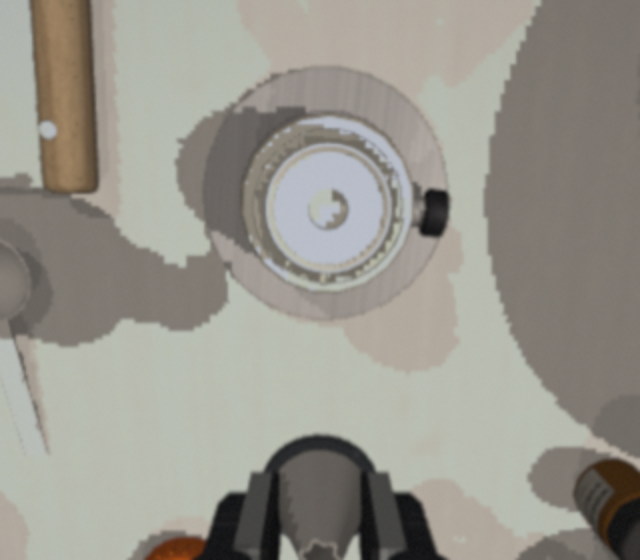

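Run:
```python
from h import *
B=np.array([.5256,.0098]); X=B+[.0002,-.0002]
robot.servo_line([*X,.13],rate=.15); robot.servo_line([*X,.087],rate=.1); robot.hold(.2); print(st())
f0=np.array(robot.state()["wrist_force"]); z=.087
for i in range(9):
    z-=.001; robot.servo_line([*X,z],rate=.03); robot.hold(.05)
    df=np.array(robot.state()["wrist_force"])-f0
    if df[2]>4 : break
print(z,df.round(1),st())
im,P=shot(); m,c=mask("nozzle_center"); p=P[m]; p=p[~np.isnan(p[:,0])]; print(c,fitcone(p,B,.1155),p[:,2].max())
robot.release(); robot.hold(.1); print(st())
robot.servo_line([*X,.15],rate=.2); robot.hold(.2); print(st())
im,P=shot("w6"); m,c=mask("nozzle_center"); p=P[m]; p=p[~np.isnan(p[:,0])]; print(c,fitcone(p,B,.1155),np.percentile(p[:,2],[2,99]))
cv2.imwrite("pics/w6b.png",cv2.resize(im[100:380,120:440],None,fx=2,fy=2))
```

```text
(22.18, [0.5265, 0.0095, 0.088], [1.0, 0.2, -2.0], 0.233, np.float64(-0.09))
0.08099999999999999 [-2.6 -0.6  7.2] (23.98, [0.5261, 0.0096, 0.0821], [-1.5, -0.5, 5.3], 0.229, np.float64(-0.09))
0.57 (array([0.52576789, 0.0102601 ]), 1624, np.float64(0.0003497215911100939)) 0.14911175484994804
(24.82, [0.5258, 0.0096, 0.081], [0.9, 0.2, -0.3], 0.997, np.float64(-0.09))
(25.52, [0.5247, 0.0097, 0.1481], [-0.3, -0.5, -0.4], 1.0, np.float64(-0.09))
0.95 (array([0.5258916, 0.0098428]), 768, np.float64(0.0002999759723834204)) [0.11714207 0.1477153 ]
```

View pics/w6b.png

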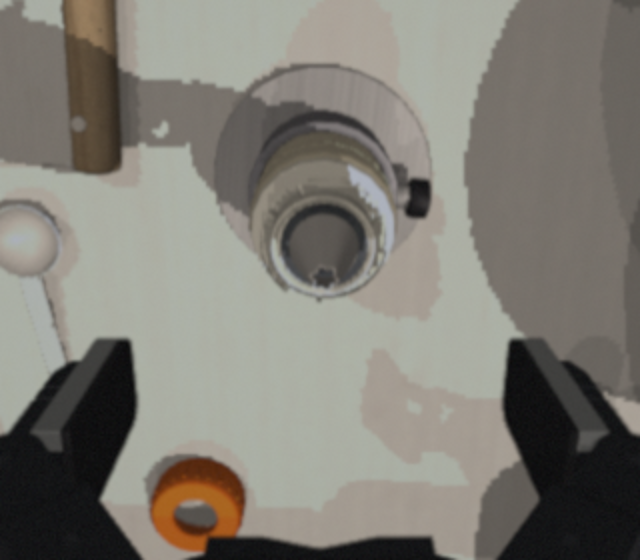

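Run:
```python
from h import *
A=np.pi/2-.35; X=[.4491,-.198]
robot.servo_line([.5256,.0098,.165],rate=.2)
robot.move_pose([*X,.03],quat(A)); robot.servo_line([*X,-.041],rate=.1); robot.hold(.1); print(st())
robot.close(40); print(st())
robot.servo_line([*X,.13],rate=.15); robot.hold(.3); print(st())
im,P=shot("w7"); m,c=mask("ring_center"); tp=np.array(robot.state()["tool_pos"])
p=P[m]; p=p[~np.isnan(p[:,0])]; zt=np.percentile(p[:,2],90); t=p[p[:,2]>zt-.004]
print(c,m.sum(),np.percentile(p[:,2],[1,50,99]),cv2.minEnclosingCircle((t[:,:2]*1000).astype(np.float32)),tp)
q=p[p[:,2]>zt-.03]; print(q.min(0),q.max(0))
cv2.imwrite("pics/w7b.png",cv2.resize(im[140:420,120:440],None,fx=2,fy=2)); np.save("P7.npy",P); np.save("m7.npy",m)
```

```text
(27.84, [0.45, -0.1985, -0.04], [0.3, 1.0, 0.1], 0.998, np.float64(-0.181))
(28.24, [0.4497, -0.1984, -0.04], [-1.6, -0.1, 4.6], 0.641, np.float64(-0.181))
(29.83, [0.4488, -0.1979, 0.1295], [0.2, 0.1, -0.1], 0.645, np.float64(-0.181))
0.79 10174 [0.17140186 0.19097804 0.19248077] ((449.2708740234375, -197.4818115234375), 28.473098754882812) [ 0.44900685 -0.1979296   0.1297521 ]
[ 0.42052318 -0.22536724  0.16970285] [ 0.47759683 -0.16923451  0.19347426]
```

View pics/w7b.png

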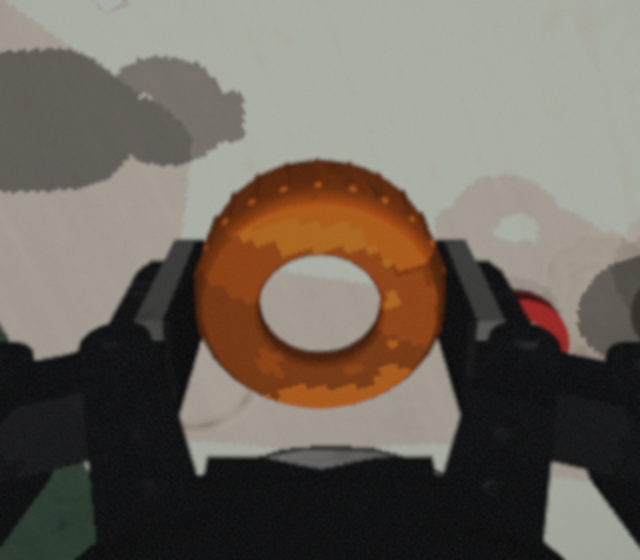

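```bash
cat > turn.py <<'E'
from h import *
X=np.array([.5254,.0094])
BO=.0405
def frc():
    a=[];
    for _ in range(1): s=robot.state(); a.append([*s["wrist_force"],*s["torque"]])
    return np.mean(a,0),s
def go(z,a,rate=.05): robot.servo_line([*X,z],quat(a),rate)
E
python3 - <<'E'
from turn import *
A=np.pi/2-.35
robot.move_pose([*X,.128],quat(A)); robot.servo_line([*X,.075],rate=.1); robot.hold(.25); print(st())
f0,_=frc(); z=.075; print(f0.round(2))
for i in range(14):
    z-=.001; go(z,A,.04); robot.hold(.05); f,s=frc(); f=f-f0
    if f[2]>5: break
print("edge over shoulder",s["tool_pos"][2]+BO-.1,z,f.round(2)); robot.hold(.25)
np.save("f0.npy",f0); t=robot.state()["clock"]; go(z,A+.07); print("time per 4deg step",robot.state()["clock"]-t,st(),(frc()[0]-f0).round(2))
np.save("za.npy",[z,A+.07])
E
```

```text
(31.75, [0.5258, 0.0094, 0.0757], [-0.4, 1.0, -0.5], 0.641, np.float64(0.26))
[-0.44  1.   -0.48 -0.06  0.03  0.04]
edge over shoulder 0.00817363294214038 0.06599999999999999 [-2.62  0.57  8.59  0.35  0.55  0.01]
time per 4deg step 0.25 (34.95, [0.5262, 0.0097, 0.0678], [-1.2, 2.2, 8.2], 0.641, np.float64(0.19)) [-0.73  1.16  8.68  0.38  0.33  0.06]
```

Run:
```python
from turn import *
f0=np.load("f0.npy"); z,a=np.load("za.npy"); a0=a
zmax=robot.state()["tool_pos"][2]; why="range"
while a-a0<2.35:
    a+=.105; z+=.0003; go(z,a); f,s=frc(); f-=f0
    for k in range(7):
        if f[2]<2.5: z-=.001
        elif f[2]>10: z+=.0007
        else: break
        go(z,a,.04); f,s=frc(); f-=f0
    tz=s["tool_pos"][2]; zmax=max(zmax,tz)
    print(f"{s['clock']:.1f} deg {np.degrees(a-a0):.0f} edge {1000*(tz+BO-.1):.1f} cmd {z:.4f} F {f.round(1)[:3]} M {f.round(2)[3:]} q6 {s['joint_positions'][5]:.2f}")
    if f[2]>25 or abs(f[5])>.9: why="force"; break
    if tz<zmax-.003: why="dropped"; break
print(why); np.save("za.npy",[z,a])
```

```text
35.2 deg 6 edge 8.7 cmd 0.0663 F [-2.1  0.7  9.3] M [0.31 0.31 0.06] q6 0.08
35.5 deg 12 edge 9.0 cmd 0.0666 F [-0.8 -0.2  8.4] M [0.28 0.26 0.11] q6 -0.02
35.7 deg 18 edge 9.3 cmd 0.0669 F [-0.3  0.4  9.6] M [0.36 0.25 0.09] q6 -0.13
36.0 deg 24 edge 9.7 cmd 0.0672 F [-0.7  0.7  9.6] M [0.31 0.33 0.11] q6 -0.23
36.2 deg 30 edge 10.0 cmd 0.0675 F [-0.9  0.2  9.8] M [0.31 0.31 0.13] q6 -0.34
36.5 deg 36 edge 10.3 cmd 0.0678 F [-1.4 -0.2  9.2] M [0.31 0.24 0.11] q6 -0.44
36.8 deg 42 edge 10.6 cmd 0.0681 F [-0.1 -0.6  9.4] M [0.32 0.3  0.14] q6 -0.55
37.0 deg 48 edge 10.5 cmd 0.0684 F [0.1 0.3 7. ] M [0.35 0.02 0.1 ] q6 -0.65
38.5 deg 54 edge 4.8 cmd 0.0637 F [2.  2.  5.9] M [ 0.71 -0.38 -0.04] q6 -0.75
dropped
```

Run:
```python
from turn import *
f0=np.load("f0.npy"); z,a=np.load("za.npy"); a0=a; why="range"; last=9
while a0-a<2.0:
    d=.105 if a0-a<1.25 else .06
    a-=d; z-=d*.02/(2*np.pi); go(z,a); f,s=frc(); f-=f0
    if f[2]>9: z+=.0006
    elif f[2]<-2: z-=.0006
    tz=s["tool_pos"][2]; q=s["joint_positions"]; 
    yaw=np.pi/2+q[0]-q[5]
    print(f"{s['clock']:.1f} deg {np.degrees(a0-a):.0f} act {np.degrees(a0-yaw):.0f} edge {1000*(tz+BO-.1):.1f} cmd {z:.4f} F {f.round(1)[:3]} M {f.round(2)[3:]}")
    if abs(f[2])>30 or abs(f[5])>1.2: why="force"; break
print(why); np.save("za.npy",[z,a])
```

```text
38.8 deg 6 act 6 edge 4.4 cmd 0.0634 F [1.6 2.1 5.5] M [ 0.72 -0.24 -0.18]
39.0 deg 12 act 12 edge 4.1 cmd 0.0630 F [2.1 3.8 5.6] M [ 0.76 -0.32 -0.18]
39.3 deg 18 act 18 edge 3.8 cmd 0.0627 F [2.5 3.1 4.7] M [ 0.68 -0.21 -0.18]
39.6 deg 24 act 24 edge 3.4 cmd 0.0624 F [1.  2.7 6.4] M [ 0.76 -0.29 -0.19]
39.8 deg 30 act 30 edge 3.1 cmd 0.0620 F [2.1 2.6 6.7] M [ 0.67 -0.16 -0.18]
40.1 deg 36 act 36 edge 2.8 cmd 0.0617 F [2.6 2.4 6.2] M [ 0.71 -0.21 -0.16]
40.3 deg 42 act 42 edge 2.5 cmd 0.0614 F [0.7 3.4 6.4] M [ 0.68 -0.18 -0.22]
40.6 deg 48 act 48 edge 2.3 cmd 0.0610 F [-0.2  2.7  6.4] M [ 0.64 -0.16 -0.16]
40.9 deg 54 act 54 edge 2.3 cmd 0.0607 F [0.4 3.  8.1] M [ 0.68 -0.04 -0.15]
41.1 deg 60 act 60 edge 2.3 cmd 0.0610 F [-0.7  3.   9.7] M [ 0.69  0.09 -0.15]
41.4 deg 66 act 66 edge 2.3 cmd 0.0612 F [-0.2  2.4  9.3] M [ 0.72  0.05 -0.19]
41.6 deg 72 act 72 edge 2.3 cmd 0.0609 F [0.1 2.8 7.9] M [ 0.64 -0.02 -0.18]
41.9 deg 76 act 76 edge 2.2 cmd 0.0607 F [-1.   2.7  8.2] M [ 0.69  0.01 -0.16]
42.1 deg 79 act 79 edge 2.3 cmd 0.0605 F [-1.6  3.3  8.8] M [ 0.75  0.18 -0.2 ]
42.4 deg 
[... 170 characters left out ...]
edge 2.2 cmd 0.0611 F [-1.5  3.9  9.8] M [0.83 0.18 0.32]
43.1 deg 93 act 93 edge 2.2 cmd 0.0609 F [-1.   3.   7.5] M [0.72 0.23 1.12]
43.4 deg 96 act 96 edge 2.1 cmd 0.0614 F [-4.9  0.7 10.7] M [0.39 0.94 1.04]
43.6 deg 100 act 100 edge 2.0 cmd 0.0618 F [-8.6 -1.3 12. ] M [0.21 1.54 0.97]
43.9 deg 103 act 103 edge 1.9 cmd 0.0622 F [-12.5  -2.2  11.9] M [0.05 2.18 0.95]
44.1 deg 107 act 107 edge 1.7 cmd 0.0626 F [-10.7  -1.2   9.9] M [0.2  1.93 0.63]
44.4 deg 110 act 110 edge 1.7 cmd 0.0630 F [-11.1  -1.3   9.7] M [0.22 1.9  0.53]
44.6 deg 113 act 113 edge 1.7 cmd 0.0628 F [-9.6 -0.1  7.2] M [0.38 1.53 0.68]
44.9 deg 117 act 117 edge 1.7 cmd 0.0626 F [-8.7  1.8  8.2] M [0.46 1.43 1.03]
range
```

Run:
```python
from turn import *
z,a=np.load("za.npy")
robot.release(); robot.hold(.1); print(st())
robot.servo_line([*X,.125],rate=.2); robot.hold(.25)
im,P=shot("w8"); m,c=mask("ring_center"); mn,cn=mask("nozzle_center"); print(c,cn,st())
p=P[m]; p=p[~np.isnan(p[:,0])]; zt=np.percentile(p[:,2],90); t=p[p[:,2]>zt-.004]
r=np.hypot(*(p[:,:2]-[.5256,.0098]).T); k=p[(r>.016)&(r<.024)]
G=np.c_[k[:,:2]-k[:,:2].mean(0),np.ones(len(k))]; print("plane",np.linalg.lstsq(G,k[:,2],rcond=None)[0].round(4),len(k))
print(cv2.minEnclosingCircle((t[:,:2]*1000).astype(np.float32)))
p=P[mn]; p=p[~np.isnan(p[:,0])]; print("nozzle",fitcone(p[p[:,2]>.126],[.5256,.0098],.1155),np.percentile(p[:,2],99))
cv2.imwrite("pics/w8b.png",cv2.resize(im[100:380,120:440],None,fx=2,fy=2))
```

```text
(45.39, [0.5254, 0.0091, 0.0625], [0.6, 0.4, -0.1], 0.999, np.float64(1.285))
0.63 0.63 (46.25, [0.525, 0.0094, 0.1241], [0.0, 0.3, 0.8], 1.001, np.float64(1.285))
plane [ 0.0059 -0.0005  0.1237] 2428
((526.2771606445312, 9.655522346496582), 28.2766056060791)
nozzle (array([0.52585745, 0.00962668]), 785, np.float64(0.00034031177118798266)) 0.14786900559585972
```

View pics/w8b.png

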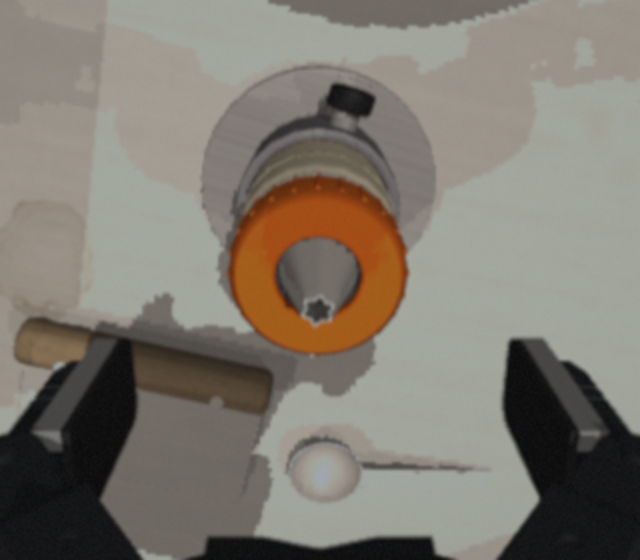

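Run:
```python
from turn import *
import turn; turn.X=X=np.array([.5257,.0096])
f0=np.load("f0.npy"); z,a=np.load("za.npy")
z=.0615; robot.servo_line([*X,z],rate=.12); robot.hold(.15); f0=frc()[0]
robot.close(60); robot.hold(.1); print((frc()[0]-f0).round(2)); a0=a
while a0-a<.4:
    a-=.05; go(z,a); f,s=frc(); f-=f0; q=s["joint_positions"]
    print(f"{s['clock']:.1f} deg {np.degrees(a0-a):.0f} act {np.degrees(a0-(np.pi/2+q[0]-q[5])):.1f} edge {1000*(s['tool_pos'][2]+BO-.1):.1f} F {f.round(1)[:3]} M {f.round(2)[3:]}")
    if abs(f[5])>1.15 or np.linalg.norm(f[:3])>25: break
robot.release(); robot.hold(.1); robot.servo_line([*X,.125],rate=.2); robot.hold(.25)
im,P=shot("w9"); m,c=mask("ring_center"); mn,cn=mask("nozzle_center"); print(c,cn,st())
p=P[m]; p=p[~np.isnan(p[:,0])]
r=np.hypot(*(p[:,:2]-[.5256,.0098]).T); k=p[(r>.016)&(r<.024)]
G=np.c_[k[:,:2]-k[:,:2].mean(0),np.ones(len(k))]; print("plane",np.linalg.lstsq(G,k[:,2],rcond=None)[0].round(4),len(k))
t=p[p[:,2]>.1195];print(cv2.minEnclosingCircle((t[:,:2]*1000).astype(np.float32)))
p=P[mn]; p=p[~np.isnan(p[:,0])]; print("nozzle",fitcone(p[p[:,2]>.126],[.5256,.0098],.1155),np.percentile(p[:,2],99))
```

```text
[-2.16  1.73  5.07  0.59  0.38  0.06]
47.8 deg 3 act 2.7 edge 3.4 F [-3.2  1.2  5.8] M [0.57 0.39 0.75]
48.1 deg 6 act 5.4 edge 3.4 F [-2.6  1.2  5.4] M [0.46 0.38 1.69]
0.69 0.68 (49.46, [0.5253, 0.0096, 0.1241], [0.4, 0.8, -0.1], 0.998, np.float64(1.385))
plane [ 0.0075 -0.0003  0.1237] 2428
((526.0380859375, 9.743623733520508), 28.509716033935547)
nozzle (array([0.52592681, 0.00975104]), 786, np.float64(0.0003635252487340264)) 0.14794928206558375
```

Run:
```python
from h import *
print(st()); robot.sign_off()
```

```text
(49.46, [0.5253, 0.0096, 0.1241], [0.4, 0.8, -0.1], 0.998, np.float64(1.385))
the job is handed in; nothing more can be done
```

I fitted the nozzle and ring nut and handed the job in at 49.5 s; no verdict comes back, so the result rests on my own checks below.

**What I did:**
- I stood the nozzle in the bottle's mouth and let go.
- I set the ring on the thread, with its lower edge about 8.2 mm above the shoulder.
- Turning it backward about 54°, it dropped in (10.6 to 4.8 mm).
- I ran it forward and met the end stop about 90° on, at roughly 1.1 N m. Regripping harder and turning another 5°, the torque rose at once to 1.7 N m, so the stop is firm.
- I then released the ring and backed off.

**Last checks:**
- **Nozzle:** it stands at (0.5259, 0.0098), within 0.5 mm of the measured bottle axis. Its tip reads 147.9 mm against a nominal 147.5 mm.
- **Ring:** it is level to about 0.0075 rad and centred to about 0.5 mm. Its top reads 123.7 mm, so its lower edge is about 1.7 mm above the shoulder as read. Allowing for the 0.4 mm the nozzle tip read too high, that is about 1.3 mm, close to the 1.4 mm expected at the stop.

**What failed or disagreed:**
- **Fingertip position:** the fingertips sit about 40 mm behind the reported TCP, not at it. My first grasp closed on nothing because of this, and I found the offset by touching the table.
- **Stray contacts:** the first touch attempt brushed something, most likely the blue bin's rim, with up to 8 N. The second was on clear table.
- **Slipping grip:** at the 40 N grip the fingers slipped on the ring for about 20° past the stop, with up to about 17 N on the wrist. I stopped that run only at its angle limit, because its torque threshold was never reached.
- **Not measured:** I had no direct reading of the ring's pressing force on the nozzle or of the ring-to-bottle force. I also did not re-measure the bystanders after the start; none was deliberately approached.

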